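# Load the dividing table and hold it at the third stop

## Task

Pick up the dipper cup by its handle, pour all six steel balls into the pan of the dividing table while the table is at its home stop, and stand the empty dipper upright on the worktop again. Then grip the bar knob in the middle of the table and turn it clockwise by three clicks, never as far as the fourth, and finish while still gripping the knob and holding it at the third stop (the long double mark) against its return spring, with all balls in the pan. Leave the tape, the hardness block and the mounted specimen where they are.

Things in the scene. Friction and masses are not known exactly. Their poses are not given: they have to be found in the camera images.
- turntable (a joint): angle of the turntable with knob and pan, rad: 0 at the home stop (start), growing as the knob is turned clockwise seen from above. A click every 0.419 (24 degrees): third click at 1.257 (72 degrees), fourth 1.676, fifth 2.094 (end). A spring drives it back with 0.10 N m at home, 0.16 N m at the third click. No click holds by itself: let go, it runs back home.
- divider_base: dividing table: round grey base, 192 mm across, 20 mm high, fixed on the worktop. Origin: centre of its underside, on the vertical turning axis. Black marks at the stops on its top edge: home a long single bar towards +x of this frame, then clockwise a mark every 24 degrees, the third a long double bar; a dark pointer on the disc shows the stop. At home the pan lies towards -x.
- knob_grip (a point): middle of the black bar knob, on the turning axis, 77 mm above the worktop. The bar is 46 mm long (x axis of this frame, in line with the pan), 14 mm wide (y axis), 30 mm high (62 to 92 mm above the worktop); below it only an 18 mm thick post down to the aluminium disc (148 mm across, top 31 mm above the worktop). The frame turns with the knob.
- knob_top (a point): middle of the top face of the same bar knob, 92 mm above the worktop, axes as knob_grip. Feel: the clicks add a ripple of up to 0.10 N m to the spring, nothing at a stop, hardest against the hand a quarter of the way to the next stop, helping most at three quarters.
- pan_floor (a point): centre of the inner floor of the round steel pan on the turntable, 35 mm above the worktop, 100 mm from the turning axis. The pan is 98 mm across outside at the floor and 106 mm at the rim, walls 3 mm; the rim is 32 mm above this point (67 mm above the worktop). It turns with the table.
- dipper: aluminium dipper cup, 66 mm across the rim, 57 mm at the foot, 54 mm high, walls 3.5 mm, about 0.10 kg, loose, standing on the worktop. Origin at the centre of the cup's underside; z up out of its mouth; the handle points along -x.
- dipper_handle (a point): middle of the dipper's eight-sided grey plastic handle, 85 mm from the cup's axis, 42 mm above its underside. The handle is a straight level bar, 16 mm across the flats (flats at top, bottom, sides and at 45 degrees between), along the dipper's x axis, from 45 to 135 mm from the cup's axis, which its line crosses; it can be gripped from above or leaning 45 degrees about x.
- ball_0_center (a point): centre of one of the six plain steel balls, 14 mm across, 12 g, lying in the dipper at the start
- ball_1_center (a point): centre of another such ball
- ball_2_center (a point): centre of another such ball
- ball_3_center (a point): centre of another such ball
- ball_4_center (a point): centre of another such ball
- ball_5_center (a point): centre of another such ball
- tape: bystander: roll of tape lying flat, 98 mm across, 25 mm high; origin at the centre of its underside
- test_block: bystander: round steel hardness block, 55 mm across, 11 mm high; origin at the centre of its underside
- mount: bystander: round mounted specimen, 40 mm across, 21 mm high; origin at the centre of its underside
There are look-alikes about, which are no part of the job. Leave any green look-alike of the dipper alone.

How it is judged (in metres and radians):
On the way, in this order (a step that is already met when the one before it is completed fails the run):
1. all six balls lie in the pan, the table still at its home stop (horizontal distance between each of ball_0_center, ball_1_center, ball_2_center, ball_3_center, ball_4_center, ball_5_center and pan_floor below 0.047 m and z of ball_0_center in the frame of pan_floor between 0 and 0.034 m and z of ball_1_center in the frame of pan_floor between 0 and 0.034 m and z of ball_2_center in the frame of pan_floor between 0 and 0.034 m and z of ball_3_center in the frame of pan_floor between 0 and 0.034 m and z of ball_4_center in the frame of pan_floor between 0 and 0.034 m and z of ball_5_center in the frame of pan_floor between 0 and 0.034 m and value of joint turntable below 0.2 rad), for 0.2 s.
2. the dipper stands upright on the worktop, let go, the table still at home (height (world z) of dipper below 0.006 m and angle between dipper's own z axis and vertical below 0.12 rad and contact force between the fingers and dipper below 0.1 N and linear speed of dipper below 0.02 m/s and value of joint turntable below 0.2 rad), for 0.2 s.
3. the knob is gripped and stands at the third stop (value of joint turntable between 1.127 and 1.387 rad and contact force between the fingers and turntable_c0 above 2 N and distance between the grasp point and knob_grip below 0.03 m), for 0.3 s.
At the end, for the whole second after the job is handed in: The fingers grip the bar knob (contact over 2 N, fingertip pads within 30 mm of its middle) and hold the table still at the third click (1.257 rad within 0.13 rad); all six balls are inside the pan; the dipper stands upright (within 0.12 rad) on the worktop, not touched by the fingers (all of step 3 and velocity of joint turntable between -0.1 and 0.1 rad/s and height (world z) of dipper below 0.006 m and angle between dipper's own z axis and vertical below 0.12 rad and contact force between the fingers and dipper below 0.1 N and linear speed of dipper below 0.02 m/s and horizontal distance between each of ball_0_center, ball_1_center, ball_2_center, ball_3_center, ball_4_center, ball_5_center and pan_floor below 0.047 m and z of ball_0_center in the frame of pan_floor between 0 and 0.034 m and z of ball_1_center in the frame of pan_floor between 0 and 0.034 m and z of ball_2_center in the frame of pan_floor between 0 and 0.034 m and z of ball_3_center in the frame of pan_floor between 0 and 0.034 m and z of ball_4_center in the frame of pan_floor between 0 and 0.034 m and z of ball_5_center in the frame of pan_floor between 0 and 0.034 m); the arm keeps its last pose, push and grip.
It fails at once if the table is turned as far as the fourth click (value of joint turntable above 1.571 rad).
It fails at once if the tape is moved by more than 30 mm (distance of tape from where it was at the start of the episode above 0.03 m).
It fails at once if the hardness block is moved by more than 30 mm (distance of test_block from where it was at the start of the episode above 0.03 m).
It fails at once if the mounted specimen is moved by more than 30 mm (distance of mount from where it was at the start of the episode above 0.03 m).
It also fails if it takes over 72 s, if anything falls off the work surface, if the arm or the gripper's body presses on something with over 40 N, if the wrist force passes 120 N, or if a joint passes its speed limit or range.

## Robot

A 6-joint arm with a two-finger parallel gripper is mounted at the origin on a cart in front of the work surface, level with it; the furniture and walls round the work are solid. World frame = base frame: x ahead of the robot, y to its left, z up, the work surface at z = 0. Lengths are in mm, angles in degrees, forces in N, time in s.
With the tool pointing down it reaches from about 300 to 1000 mm from the base axis. Payload 5.1 kg.
Tool frame: the origin (TCP) lies where the fingers leave the gripper's body, on its centre line; the fingertips stand 78 mm ahead of it and the grasp point (between the pads) lies 59 mm ahead of it; z points along the fingers, y is the direction in which the jaws open and shut (so a half turn about z gives the same grasp; the last joint's range is limited). The gripper opens to 95 mm and grips with 3 to 60 N. Pads are 20 mm wide; open, the fingers measure 119 mm over their backs; the gripper's body (75 mm by 180 mm) begins 59 mm behind the grasp point.
Start: joints at [-70.394, 7.093, 94.555, -0, 78.352, -4.733], TCP at [267.858, -592.231, 292.256] pointing down, gripper open.
Joint ranges: [-149.61, 149.61], [-58.7, 133.49], [1.44, 155.28], [-77.14, 257.14], [18.33, 153.61], [-166.67, 166.67]. Speed limits (degrees/s): [147.25, 147.25, 180, 180, 180, 180].

## Interface

Orientations are given as a 3x3 rotation matrix whose columns are the frame's x, y, z axes.
In Python, from station import arm gives the robot as it stands.
- The arm moves only by the tool drive_tool, never from a script. Its argument "plan" is one flat list of numbers, 7 for each row, row after row: the turn, a rotation vector about the tool's x, y, z in degrees, then the shift along the tool's x, y, z in mm, then the gripper's target within -1 to 1 (fully open at 1, half-way at 0, shut at -1). In form: [ax, ay, az, dx, dy, dz, claw, ax, ay, az, dx, dy, dz, claw, ...]. A call has 1 to 12 rows; each row is the pose to reach, as a shift and turn from the pose commanded when the call began, along the tool's axes at that moment; what a row does not reach only later rows make up. A row lasts 1/8 s, in which the tool goes at most 62.5 mm and 10.7 degrees, less where a joint would pass 70% of its speed; a pose out of reach is approached as far as the arm can. A call with a gripper value outside its range is refused whole. The fingers move at their own pace and stop on an object; "grip_force" is the grip in N (left out, the last holds). Time passes only in rows, so rows that repeat a pose let the fingers close. It gives the time, the measured TCP pose, the force and the opening at its end, in the units of the state.
- arm.get_state(): the state, without advancing time (a new reading comes with each control period).
- arm.get_image(name): name is "side" or "top" or "wrist"; returns the picture (400x640x3 uint8, red, green, blue); there is no depth.
- arm.get_calibration(name): a dict with "fx", "fy", "cx", "cy" (pixels), "k1" (the pictures are not rectified: a ray, as slopes to the right and down, at radius r is drawn at 1 + k1 r^2 times it, then the intrinsics apply), "R" (3x3) and "t" (3): a world point X has camera coordinates R X + t. Camera axes: x right, y down, z forward; pixel columns grow to the right and rows downward; lengths in mm; the calibration is good to about 2 mm. A picture is of the moment at which its call begins: read the wrist's pose just before it. get_calibration takes no time and is no camera call; for the wrist camera it gives the pose at the moment of the call.
- arm.sign_off(): hands the job in, once; it reports no verdict.
The state is a dict: "t": time; "joint_positions": joint angles; "qd": joint speeds; "joint_torque": joint torques, N m; "ee_pos": TCP position; "ee_rot": TCP orientation; "force": force on the tool from outside, world axes, zero at the start; "torque": the same for the moment, N m; "grip_width": opening from 0.0 (shut) to 1.0 (fully open).
Only numpy, scipy, OpenCV 4.12 (cv2) and the standard library are available. Lean on these libraries where they do the work, as an engineer would, in place of code of your own. Each camera call takes 0.05 s, during which the arm holds its last target. There are 200 camera calls.

## Working session

There is one attempt and no reset: what is moved stays moved. The work goes in short steps, Python scripts to look and compute and a tool call to move; the robot and the scene stay as the last step left them, time stands still between calls to the robot, and variables do not carry over. Pictures are saved under pics/ and viewed, about 8 in all and at most 12, crops included, and the job is handed in when it is done.

Besides the shell and the picture viewer there is one more tool, called after "Request:" by a JSON object that holds its "method" and its "body", one argument or row to a line. drive_tool: Moves the arm, as the interface text tells. Its arguments: {"type":"object","properties":{"plan":{"type":"array","items":{"type":"number"}},"grip_force":{"type":"number"}},"required":["plan"]}

```bash
mkdir -p pics; ls; python3 - <<'E'
from station import arm
import cv2,numpy as np
for n in ("top","side"):
    cv2.imwrite(f"pics/{n}0.png",arm.get_image(n)[:,:,::-1])
    c=arm.get_calibration(n);print(n,{k:np.round(v,4).tolist() for k,v in c.items()})
print(arm.get_state())
E
```

```text
pics
top {'fx': 384.758, 'fy': 384.758, 'cx': 317.4731, 'cy': 198.8362, 'k1': 0.0322, 'R': [[-0.0193, -0.9998, 0.0046], [-0.9895, 0.0185, -0.1435], [0.1434, -0.0073, -0.9896]], 't': [325.2412, 534.4203, 958.7128]}
side {'fx': 438.637, 'fy': 438.637, 'cx': 324.2353, 'cy': 197.053, 'k1': -0.1052, 'R': [[0.9424, -0.3346, 0.0044], [-0.1367, -0.397, -0.9076], [0.3054, 0.8547, -0.4198]], 't': [-413.229, 271.3363, 517.0537]}
{'t': 0.1, 'joint_positions': array([-7.03916156e+01,  7.13021962e+00,  9.46262307e+01,  3.41199515e-05,
        7.83519749e+01, -4.73408762e+00]), 'qd': array([-0.03070388, -0.08788122, -0.08441398,  0.06299628, -0.02737018,
        0.00872788]), 'joint_torque': array([ 1.52379878e-03, -4.18875253e+01, -3.61098468e+01,  7.76942912e-02,
        4.60997864e-02, -6.84850465e-05]), 'ee_pos': array([ 267.73479902, -591.81928537,  291.10490969]), 'ee_rot': array([[ 9.11098080e-01,  4.12189139e-01, -6.34511508e-04],
       [ 4.12189598e-01, -9.11096349e-01,  1.78282849e-03],
       [ 1.56761422e-04, -1.88587066e-03, -9.99998209e-01]]), 'force': array([ 0.02125627, -0.16222631,  0.21237145]), 'torque': array([-0.00433603, -0.02720658,  0.0077405 ]), 'grip_width': 1.0008010231810274}
```

View pics/top0.png

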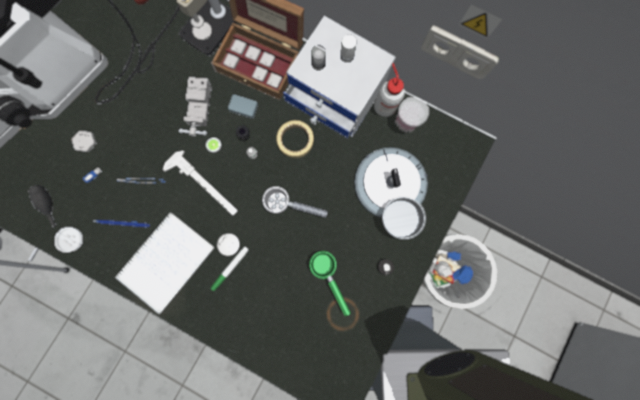

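View pics/side0.png

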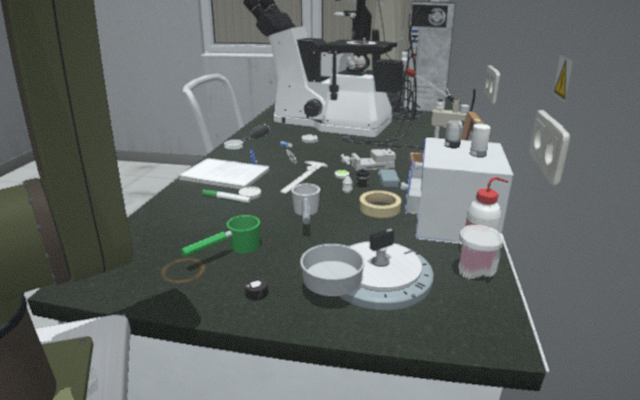

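```bash
cat > h.py <<'E'
import numpy as np,cv2
from station import arm
def ray(c,u,v):
    x=np.array([(u-c["cx"])/c["fx"],(v-c["cy"])/c["fy"]]);s=x.copy()
    for _ in range(10): s=x/(1+c["k1"]*(s@s))
    R=np.array(c["R"]);return -R.T@np.array(c["t"]),R.T@np.array([*s,1])
def onz(c,u,v,z):
    o,d=ray(c,u,v);return o+d*(z-o[2])/d[2]
def proj(c,X):
    p=np.array(c["R"])@np.array(X,float)+np.array(c["t"]);s=p[:2]/p[2];s=s*(1+c["k1"]*(s@s))
    return np.array([c["cx"]+c["fx"]*s[0],c["cy"]+c["fy"]*s[1]])
E
python3 - <<'E'
from h import *
i=cv2.imread("pics/top0.png")[130:260,250:440];cv2.imwrite("pics/crop1.png",cv2.resize(i,None,fx=4,fy=4,interpolation=cv2.INTER_CUBIC))
E
```

```text
(no output)
```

View pics/crop1.png

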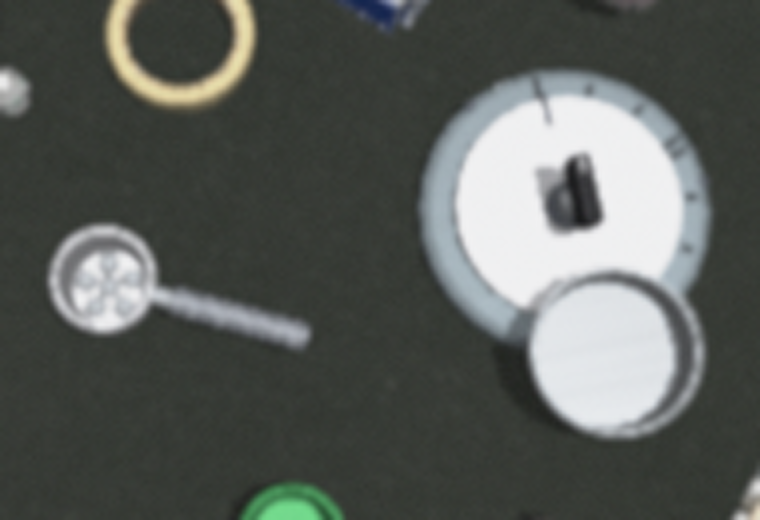

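Candidates for the dipper: the grey cup with balls at (276,200), its handle running to (327,214), and the green cup at (322,264). I choose the grey one. The dividing table is at (391,183), with its pan at (404,218). The round bystanders are the tape at (295,139), small discs at (228,244) and (386,267), and a ring stain at (342,315).

```bash
python3 - <<'E'
from h import *
c=arm.get_calibration("top");f=lambda a,b,z:np.round(onz(c,250+a/4-.375,130+b/4-.375,z),1)
P=dict(rim=(103,279,54),foot_floor=(108,285,4),hend=(308,335,42),hstart=(165,292,42),base=(565,212,20),baseL=(420,210,20),baseR=(711,210,20),baseT=(560,70,20),mark=(536,78,20),mark2=(550,124,31),pan=(616,353,67),panL=(527,353,67),panR=(705,353,67),knob=(587,191,92),k1=(580,157,92),k2=(596,226,92),disc=(570,205,31),dbl=(677,146,20),tape=(180,32,25))
for k,v in P.items(): print(k,f(*v))
print("cam",-c["R"].T@c["t"])
print(arm.get_calibration("wrist"))
for n,u,v in (("disc",386,267),("block",228,244),("greenrim",322,264),("greenend",348,313)): print(n,onz(c,u,v,20))
s=arm.get_calibration("side")
for k,z in (("rim",54),("pan",67),("knob",92),("hend",42)): print(k,proj(s,f(*P[k][:2],z)))
E
```

```text
rim [538.8 422.3  54. ]
foot_floor [541.9 424.1   4. ]
hend [501.8 292.3  42. ]
hstart [531.3 383.7  42. ]
base [582.9 119.4  20. ]
baseL [586.  215.5  20. ]
baseR [582.4  22.8  20. ]
baseT [679.8 118.3  20. ]
mark [674.6 134.7  20. ]
mark2 [640.1 128.8  31. ]
pan [484.3 101.4  67. ]
panL [485.3 156.8  67. ]
panR [483.3  46.1  67. ]
knob [582.5 119.8  92. ]
k1 [604.  123.1  92. ]
k2 [560.5 115.4  92. ]
disc [585.5 118.1  31. ]
dbl [626.2  42.9  20. ]
tape [709.4 373.   25. ]
cam [ 397.59441922  322.31354896 1023.98719053]
{'fx': 319.8643284584387, 'fy': 319.8643284584387, 'cx': 322.4813721056874, 'cy': 202.57018522694256, 'k1': -0.05737312316539888, 'R': array([[ 0.41405095, -0.91025193, -0.0017986 ],
       [-0.88504253, -0.40304407,  0.23292746],
       [-0.21274759, -0.094852  , -0.97249245]]), 't': array([-648.67932185,  -27.93683507,  389.50360404])}
disc [362.97972541 142.38483162  20.        ]
block [429.48894177 548.36090888  20.        ]
greenrim [373.590809  306.5269053  20.       ]
greenend [250.82413672 243.55469769  20.        ]
rim [304.22884998 188.90506905]
pan [330.00075585 260.02027136]
knob [379.61943349 232.04748114]
hend [305.79656326 220.66450114]
```

```bash
python3 - <<'E'
from h import *
i=cv2.imread("pics/side0.png")[170:310,270:460];cv2.imwrite("pics/crop2.png",cv2.resize(i,None,fx=4,fy=4,interpolation=cv2.INTER_CUBIC))
E
```

```text
(no output)
```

View pics/crop2.png

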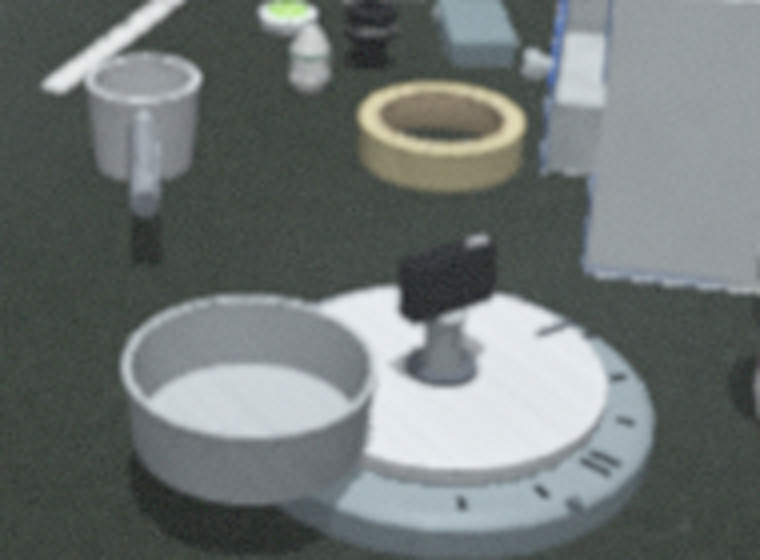

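Side and top views agree within about 2 px, and the sizes check out: the handle end is 135 mm from the cup axis, and the pan is 100 mm from the turning axis. The dipper is at (539,422) with its x axis at 74°. The table is at (583,119) with its home mark at 10°.

Plan: grip the handle leaning 45°, then roll about the handle to pour.

```bash
cat >> h.py <<'E'
from scipy.spatial.transform import Rotation as Ro
def tool(yaw,roll):  # tool x at yaw (deg, level), rolled about tool x (0 = down)
    a=np.radians(yaw);x=np.array([np.cos(a),np.sin(a),0]);z=np.array([0,0,-1.])
    return np.stack([x,np.cross(z,x),z],1)@Ro.from_euler("x",roll,degrees=True).as_matrix()
def rel(g,yaw,roll,back=0,say=True):  # grasp point g, tool backed off by back
    s=arm.get_state();R0=s["ee_rot"];R=tool(yaw,roll);p=np.array(g)-R[:,2]*(59+back)
    r=Ro.from_matrix(R0.T@R).as_rotvec(degrees=True);d=R0.T@(p-s["ee_pos"])
    print("tcp",p.round(1),"rel",r.round(2),d.round(1));return r,d
def st():
    s=arm.get_state();R=s["ee_rot"];x=R[:,0]
    print("t",round(s["t"],2),"J",s["joint_positions"].round(1),"g",(s["ee_pos"]+59*R[:,2]).round(1),"z",R[:,2].round(3),"x",x.round(3),"yaw",np.degrees(np.arctan2(x[1],x[0])).round(2),"F",s["force"].round(1),"M",s["torque"].round(2),"w",round(s["grip_width"]*95,1))
E
python3 -c "
from h import *
st();rel((519.1,353,42),74.1,-45,100)"
```

```text
t 0.1 J [-70.4   7.1  94.6   0.   78.4  -4.7] g [ 267.7 -591.7  232.1] z [-0.001  0.002 -1.   ] x [0.911 0.412 0.   ] yaw 24.34 F [ 0.  -0.2  0.2] M [-0.   -0.03  0.01] w 95.1
tcp [411.  383.8 154.4] rel [-42.18  19.46 -47.14] [ 532.6 -829.6  138.3]
```

Request:
{"method": "drive_tool", "body": {
  "plan": [0,0,0,15,-24,0,-0.35,0,0,0,45,-70,0,-0.35,0,0,-3,77,-120,0,-0.35,0,0,-7,109,-170,0,-0.35,0,0,-12,141,-220,0,-0.35,0,0,-17,173,-270,0,-0.35,0,0,-22,205,-320,0,-0.35,0,0,-27,237,-370,0,-0.35,0,0,-32,269,-420,0,-0.35,0,0,-37,301,-470,0,-0.35,0,0,-42,333,-520,0,-0.35,0,0,-47,355,-555,0,-0.35]
}}

```text
t: 1.6
ee_pos: [362.1, 62.0, 292.0]
ee_rot: [[0.315, 0.949, 0.0], [0.949, -0.315, 0.0], [0.0, 0.0, -1.0]]
force: [0.6, -1.0, 0.7]
grip_width: 0.324
```

```bash
python3 -c "
from h import *
st();rel((519.1,353,42),74.1,-45,100)"
```

```text
t 1.6 J [  1.3 -32.5 127.8   0.   84.8  19.7] g [362.1  62.  233. ] z [ 0.  0. -1.] x [0.315 0.949 0.   ] yaw 71.62 F [ 0.6 -1.   0.7] M [-0.01 -0.11 -0.04] w 30.8
tcp [411.  383.8 154.4] rel [-44.98   0.96  -2.35] [320.8 -55.1 137.7]
```

Request:
{"method": "drive_tool", "body": {
  "plan": [-3,0,0,30,-5,0,-0.35,-9,0,0,80,-14,10,-0.35,-16,0,-1,130,-22,20,-0.35,-23,0,-1,180,-31,40,-0.35,-30,0.5,-2,230,-40,70,-0.35,-37,0.8,-2,275,-48,100,-0.35,-43,1,-2.3,310,-53,127,-0.35,-45,1,-2.4,321,-55,138,-0.35,-45,1,-2.4,321,-55,138,-0.35,-45,1,-2.4,321,-55,138,-0.35]
}}

```text
t: 2.85
ee_pos: [413.4, 381.2, 154.8]
ee_rot: [[0.278, 0.679, 0.679], [0.96, -0.197, -0.196], [0.001, 0.707, -0.707]]
force: [0.2, 0.5, 0.5]
grip_width: 0.322
```

```bash
python3 - <<'E'
from h import *
st();rel((519.1,353,42),74.1,-45,0)
im=arm.get_image("wrist")[:,:,::-1].copy();c=arm.get_calibration("wrist")
cv2.imwrite("pics/w1.png",im)
for n,X in dict(rim=(538.8,422.3,54),g=(519.1,353,42),hend=(501.8,292.3,42)).items(): print(n,proj(c,X).round(1))
E
```

```text
t 2.85 J [ 51.6   0.8 122.1 -55.6  52.4 101.6] g [453.5 369.6 113.1] z [ 0.679 -0.196 -0.707] x [0.278 0.96  0.001] yaw 73.84 F [0.2 0.5 0.5] M [ 0.08  0.34 -0.03] w 30.6
tcp [479.  364.4  83.7] rel [-0.    0.16 -0.21] [ 2.1 -2.4 98.1]
rim [329.2 114.2]
g [318.4 206.7]
hend [318.9 278.1]
```

View pics/w1.png

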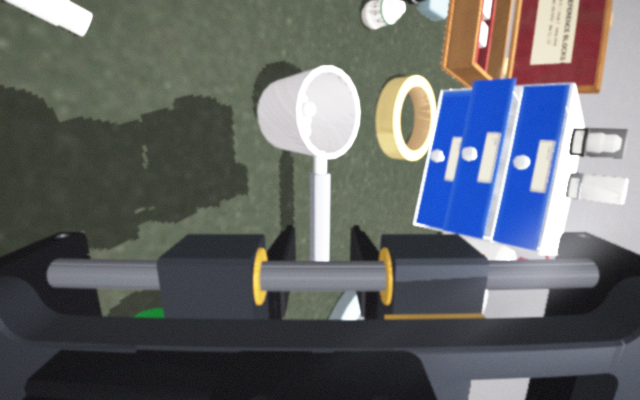

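The wrist view shows the handle centred between the jaws (column 320) and the cup rim at (330,112), against a predicted (329,114). Closing in.

Request:
{"method": "drive_tool", "body": {
  "plan": [0,0,0,2,-2.4,20,-0.35,0,0,0,2,-2.4,50,-0.35,0,0,0,2,-2.4,75,-0.35,0,0,0,2,-2.4,90,-0.35,0,0,0,2,-2.4,98,-0.35,0,0,0,2,-2.4,98,-0.35,0,0,0,2,-2.4,98,-1,0,0,0,2,-2.4,98,-1,0,0,0,2,-2.4,98,-1,0,0,0,2,-2.4,98,-1],
  "grip_force": 50
}}

```text
t: 4.15
ee_pos: [478.8, 365.0, 83.8]
ee_rot: [[0.277, 0.679, 0.68], [0.961, -0.197, -0.196], [0.001, 0.708, -0.707]]
force: [-0.1, 0.2, 2.0]
grip_width: 0.164
```

```bash
python3 -c "
from h import *
st()"
```

```text
t 4.15 J [ 44.9  10.9 119.8 -63.3  43.8 107. ] g [518.9 353.4  42.1] z [ 0.68  -0.196 -0.707] x [0.277 0.961 0.001] yaw 73.9 F [-0.1  0.2  2. ] M [ 0.16  0.12 -0.  ] w 15.6
```

Request:
{"method": "drive_tool", "body": {
  "plan": [0,0,0,0,4,-4,-1,0,0,0,0,12,-12,-1,0,0,0,0,28,-28,-1,0,0,0,0,48,-48,-1,0,0,0,0,68,-68,-1,0,0,0,0,82,-82,-1,0,0,0,0,88,-88,-1,0,0,0,0,88,-88,-1]
}}

```text
t: 5.15
ee_pos: [478.6, 364.6, 208.2]
ee_rot: [[0.278, 0.679, 0.68], [0.961, -0.197, -0.196], [0.001, 0.707, -0.707]]
force: [-0.8, -0.5, -1.9]
grip_width: 0.163
```

```bash
python3 - <<'E'
from h import *
st();
s=arm.get_state();g0=s["ee_pos"]+59*s["ee_rot"][:,2];y0=73.9
for f in (.05,.15,.3,.45,.6,.75,.88,.96,1):
    rel(g0+(np.array((410.6,106,165))-g0)*f,y0+(12-y0)*f,-45)
E
```

```text
t 5.15 J [ 44.8  -0.6 117.5 -52.5  51.2  91.1] g [518.7 353.1 166.5] z [ 0.68  -0.196 -0.707] x [0.278 0.961 0.001] yaw 73.87 F [-0.8 -0.5 -1.9] M [ 0.05  0.48 -0.03] w 15.5
tcp [473.9 354.4 208.2] rel [ 0.02 -2.2   2.13] [-11.1  -1.2  -1.2]
tcp [464.8 333.9 208. ] rel [ 0.02 -6.58  6.5 ] [-33.4  -3.5  -3.2]
tcp [452.  302.7 207.8] rel [ 1.000e-02 -1.315e+01  1.307e+01] [-66.9  -6.2  -5.7]
tcp [440.  270.8 207.6] rel [ 1.000e-02 -1.971e+01  1.963e+01] [-100.8   -8.2   -7.4]
tcp [428.9 238.2 207.3] rel [  0.   -26.28  26.2 ] [-135.2   -9.5   -8.4]
tcp [418.4 204.8 207.1] rel [ -0.   -32.84  32.76] [-170.3  -10.2   -8.8]
tcp [409.7 175.  206.9] rel [-1.000e-02 -3.854e+01  3.845e+01] [-201.3  -10.4   -8.8]
tcp [404.5 156.3 206.8] rel [-1.000e-02 -4.204e+01  4.195e+01] [-220.7  -10.3   -8.5]
tcp [401.9 146.8 206.7] rel [-1.000e-02 -4.379e+01  4.371e+01] [-230.6  -10.2   -8.4]
```

Request:
{"method": "drive_tool", "body": {
  "plan": [0,-2.2,2.2,-11,-1.2,-1.2,-1,0,-6.5,6.5,-33.4,-3.5,-3.2,-1,0,-13.1,13.1,-67,-6.2,-5.7,-1,0,-19.7,19.7,-101,-8.2,-7.4,-1,0,-26.2,26.2,-135,-9.5,-8.4,-1,0,-32.8,32.8,-170,-10.2,-8.8,-1,0,-38.5,38.5,-201,-10.4,-8.8,-1,0,-42,42,-220.7,-10.3,-8.5,-1,0,-43.8,43.7,-230.6,-10.2,-8.4,-1,0,-43.8,43.7,-230.6,-10.2,-8.4,-1]
}}

```text
t: 6.4
ee_pos: [402.0, 146.5, 206.1]
ee_rot: [[0.978, 0.148, 0.146], [0.208, -0.691, -0.692], [-0.001, 0.707, -0.707]]
force: [0.3, -0.4, -1.8]
grip_width: 0.161
```

```bash
python3 - <<'E'
from h import *
st();
im=arm.get_image("side")[:,:,::-1].copy()
c=arm.get_calibration("side");a=im[130:330,230:480]
cv2.imwrite("pics/s1.png",cv2.resize(a,None,fx=3,fy=3,interpolation=cv2.INTER_CUBIC))
for r in (-20,10,40,75): rel((410.6,106,116),12,r)
E
```

```text
t 6.4 J [ 32.   -7.3 124.1 -41.9  84.2 122.5] g [410.7 105.7 164.4] z [ 0.146 -0.692 -0.707] x [ 0.978  0.208 -0.001] yaw 12.0 F [ 0.3 -0.4 -1.8] M [ 0.65  0.25 -0.  ] w 15.3
tcp [406.4 125.7 171.4] rel [2.501e+01 1.000e-02 6.000e-02] [-0.2 -9.4 39.9]
tcp [412.7  96.  174.1] rel [5.501e+01 3.000e-02 5.000e-02] [-0.2 14.  59.6]
tcp [418.5  68.9 161.2] rel [8.501e+01 4.000e-02 5.000e-02] [-0.3 24.4 88.3]
tcp [422.4  50.3 131.3] rel [1.2001e+02 6.0000e-02 4.0000e-02] [ -0.3  16.7 122.9]
```

View pics/s1.png

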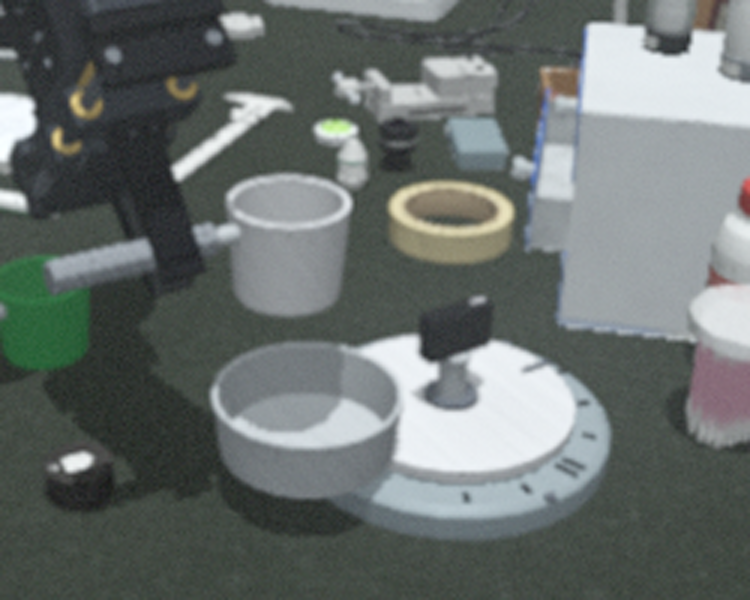

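Request:
{"method": "drive_tool", "body": {
  "plan": [8,0,0,0,4.7,4.1,-1,18,0,0,0,9.7,11.4,-1,28,0,0,0,13.6,21,-1,38,0,0,0,16.5,32.3,-1,48,0,0,0,19.1,44.2,-1,58,0,0,0,20.3,57.4,-1,68,0,0,0,20.8,70.8,-1,76,0,0,0,23.3,78.6,-1,82,0,0,0,24.5,84.7,-1,86,0,0,0,25,88.8,-1,90,0,0,0,25.1,92.9,-1,94,0,0,0,25,97,-1]
}}

```text
t: 7.95
ee_pos: [420.2, 62.2, 155.4]
ee_rot: [[0.978, 0.137, -0.158], [0.21, -0.642, 0.737], [-0.001, -0.754, -0.657]]
force: [-0.1, -0.8, -2.2]
grip_width: 0.161
```

```bash
python3 - <<'E'
from h import *
st()
for r in (55,60,65,70,75,80,85): rel((410.6,106,116),12,r)
E
```

```text
t 7.95 J [-18.6  -2.9 127.   40.5  87.2  45.5] g [410.8 105.7 116.7] z [-0.158  0.737 -0.657] x [ 0.978  0.21  -0.001] yaw 12.09 F [-0.1 -0.8 -2.2] M [-0.65 -0.01 -0.02] w 15.3
tcp [420.6  58.7 149.8] rel [6.05 0.1  0.03] [-0.2  6.5  1. ]
tcp [421.2  56.  145.5] rel [11.05  0.1   0.02] [-0.2 11.6  1.8]
tcp [421.7  53.7 140.9] rel [16.05  0.1   0.02] [-0.2 16.6  3. ]
tcp [422.1  51.8 136.2] rel [2.105e+01 1.000e-01 1.000e-02] [-0.2 21.5  4.6]
tcp [422.4  50.3 131.3] rel [2.605e+01 1.000e-01 1.000e-02] [-0.2 26.2  6.7]
tcp [422.7  49.2 126.2] rel [31.05  0.1   0.  ] [-0.2 30.7  9.2]
tcp [422.8  48.5 121.1] rel [36.05  0.1  -0.  ] [-0.2 35.  12. ]
```

Request:
{"method": "drive_tool", "body": {
  "plan": [2,0,0,0,2.1,0,-1,4,0,0,0,4.1,0.2,-1,7,0,0,0,7.2,0.7,-1,10,0,0,0,10.3,1.2,-1,14,0,0,0,14.4,2.2,-1,18,0,0,0,18.4,3.3,-1,22,0,0,0,22.2,4.8,-1,26,0,0,0,26,6.6,-1,31,0,0,0,30.7,9.1,-1,36,0,0,0,35,12,-1,36,0,0,0,35,12,-1,36,0,0,0,35,12,-1]
}}

```text
t: 9.45
ee_pos: [423.0, 48.5, 121.4]
ee_rot: [[0.978, 0.018, -0.207], [0.208, -0.087, 0.974], [-0.0, -0.996, -0.088]]
force: [0.0, 0.5, -1.6]
grip_width: 0.163
```

```bash
python3 - <<'E'
from h import *
st()
im=arm.get_image("side")[:,:,::-1].copy()
cv2.imwrite("pics/s2.png",cv2.resize(im[130:330,230:480],None,fx=3,fy=3,interpolation=cv2.INTER_CUBIC))
E
```

```text
t 9.45 J [-25.2  19.2 123.   56.3 107.4  30.9] g [410.8 106.  116.2] z [-0.207  0.974 -0.088] x [ 0.978  0.208 -0.   ] yaw 11.98 F [ 0.   0.5 -1.6] M [-0.64 -0.09 -0.05] w 15.5
```

View pics/s2.png

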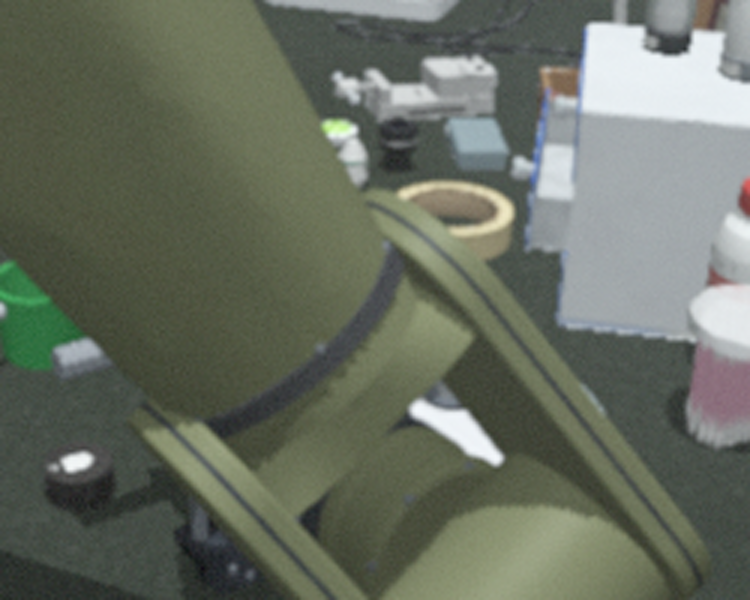

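Request:
{"method": "drive_tool", "body": {
  "plan": [-4,0,0,0,-19,-1.2,-1,-14,0,0,0,-44.2,-0.8,-1,-24,0,0,0,-73.8,0.7,-1,-34,0,0,0,-82.8,5.7,-1,-44,0,0,0,-90.8,12.2,-1,-54,0,0,0,-97.5,19.9,-1,-64,0,0,0,-102.8,28.7,-1,-74,0,0,0,-106.5,38.3,-1,-84,0,0,0,-108.5,48.4,-1,-94,0,0,0,-108.7,58.7,-1,-104,0,0,0,-107,68.9,-1,-114,0,0,0,-103.7,78.6,-1]
}}

```text
t: 11.0
ee_pos: [404.4, 135.0, 219.3]
ee_rot: [[0.978, 0.18, 0.104], [0.208, -0.853, -0.478], [0.003, 0.489, -0.872]]
force: [-0.3, -1.0, -1.7]
grip_width: 0.163
```

```bash
python3 - <<'E'
from h import *
st()
im=arm.get_image("top")[:,:,::-1];j=arm.get_image("side")[:,:,::-1]
a=cv2.resize(im[140:250,340:440],None,fx=4,fy=4,interpolation=cv2.INTER_CUBIC);b=cv2.resize(j[225:300,285:375],(400,333),interpolation=cv2.INTER_CUBIC)
k=np.zeros((440,800,3),np.uint8);k[:,:400]=a;k[:333,400:]=b;cv2.imwrite("pics/m1.png",k)
s=arm.get_state();g0=s["ee_pos"]+59*s["ee_rot"][:,2];y0=12;r0=-29
for f in (.05,.15,.3,.45,.6,.75,.88,.96,1):
    rel(g0+(np.array((518.8,353.3,160))-g0)*f,y0+(73.9-y0)*f,r0+(-45-r0)*f)
E
```

```text
t 11.0 J [ 25.  -14.4 125.  -29.2  78.1 111.4] g [410.5 106.8 167.9] z [ 0.104 -0.478 -0.872] x [0.978 0.208 0.003] yaw 12.02 F [-0.3 -1.  -1.7] M [ 0.3   0.24 -0.02] w 15.5
tcp [406.8 148.7 216. ] rel [-0.78  1.57 -2.35] [  6.3 -10.3  -5. ]
tcp [414.3 173.6 214.6] rel [-2.39  4.72 -7.68] [ 18.9 -30.8 -14.9]
tcp [425.2 210.  212.5] rel [ -4.77   9.72 -15.5 ] [ 37.4 -60.8 -29.3]
tcp [436.  245.2 210.4] rel [ -7.09  15.05 -23.13] [ 55.5 -90.  -43. ]
tcp [447.  279.3 208.1] rel [ -9.31  20.71 -30.55] [  73.4 -118.1  -56.1]
tcp [458.4 312.3 205.8] rel [-11.4   26.69 -37.74] [  91.5 -145.3  -68.6]
tcp [468.7 340.  203.7] rel [-13.09  32.13 -43.8 ] [ 107.5 -168.   -78.9]
tcp [475.3 356.6 202.4] rel [-14.05  35.6  -47.44] [ 117.5 -181.6  -85. ]
tcp [478.7 364.9 201.7] rel [-14.51  37.36 -49.24] [ 122.6 -188.3  -88. ]
```

View pics/m1.png

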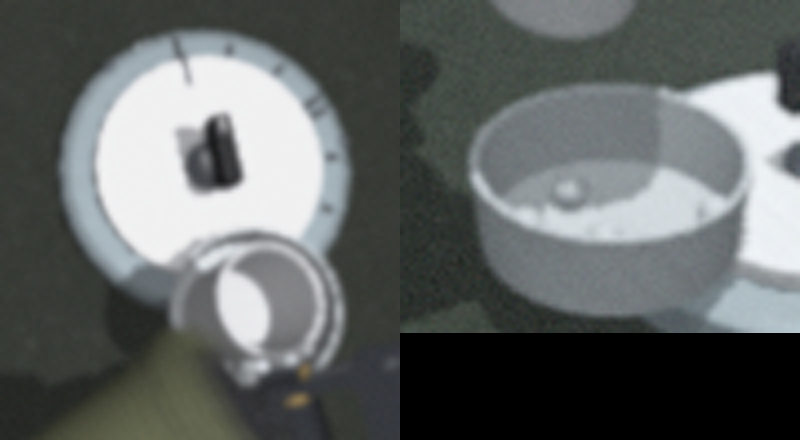

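The balls lie in the pan and the cup looks empty. Bringing the dipper back to its place.

Request:
{"method": "drive_tool", "body": {
  "plan": [-0.8,1.6,-2.4,6.3,-10.3,-5,-1,-2.4,4.7,-7.7,19,-31,-15,-1,-4.8,9.7,-15.5,37.4,-60.8,-29.3,-1,-7.1,15,-23.1,55.5,-90,-43,-1,-9.3,20.7,-30.5,73.4,-118,-56,-1,-11.4,26.7,-37.7,91.5,-145.3,-68.6,-1,-13.1,32.1,-43.8,107.5,-168,-79,-1,-14,35.6,-47.4,117.5,-181.6,-85,-1,-14.5,37.4,-49.2,122.6,-188.3,-88,-1,-14.5,37.4,-49.2,122.6,-188.3,-88,-1]
}}

```text
t: 12.35
ee_pos: [481.9, 362.0, 203.5]
ee_rot: [[0.283, 0.676, 0.68], [0.959, -0.202, -0.199], [0.003, 0.709, -0.705]]
force: [0.3, -0.8, -1.4]
grip_width: 0.163
```

```bash
python3 - <<'E'
from h import *
st()
im=arm.get_image("top")[:,:,::-1];j=arm.get_image("side")[:,:,::-1]
a=cv2.resize(im[190:245,375:435],(480,440),interpolation=cv2.INTER_CUBIC);b=cv2.resize(j[130:250,260:345],(312,440),interpolation=cv2.INTER_CUBIC)
cv2.imwrite("pics/m2.png",np.hstack([a,b]))
rel((518.8,353.3,42.8),73.9,-45)
E
```

```text
t 12.35 J [ 4.450e+01 -1.000e-01  1.176e+02 -5.300e+01  5.080e+01  9.180e+01] g [522.  350.2 161.9] z [ 0.68  -0.199 -0.705] x [0.283 0.959 0.003] yaw 73.53 F [ 0.3 -0.8 -1.4] M [0.05 0.47 0.03] w 15.5
tcp [478.7 364.9  84.5] rel [ 0.15  0.17 -0.36] [  1.7 -87.   81.3]
```

View pics/m2.png

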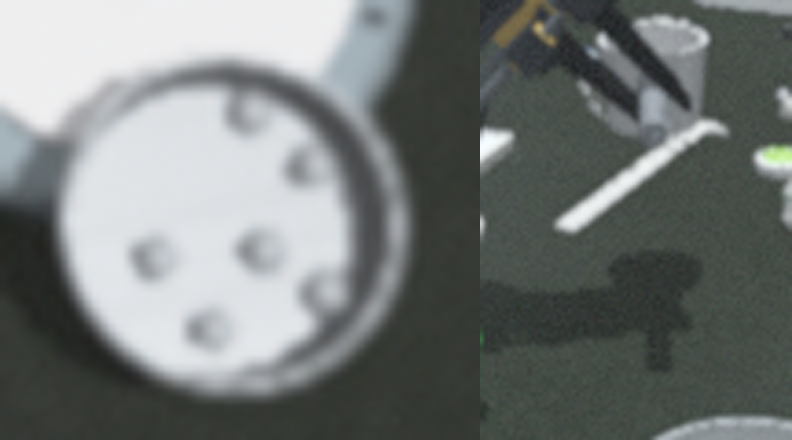

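All six balls are in the pan (six dark dots in the left half of the picture), and the dipper is held upright and empty. Lowering it.

Request:
{"method": "drive_tool", "body": {
  "plan": [0,0,-0.3,1.7,-10,5,-1,0,0,-0.3,1.7,-25,20,-1,0,0,-0.3,1.7,-45,40,-1,0,0,-0.3,1.7,-62,57,-1,0,0,-0.3,1.7,-75,70,-1,0,0,-0.3,1.7,-81,76,-1,0,0,-0.3,1.7,-84,79,-1,0,0,-0.3,1.7,-85,80,-1,0,0,-0.3,1.7,-86,81,-1,0,0,-0.3,1.7,-86,81,-1]
}}

```text
t: 13.7
ee_pos: [479.1, 365.5, 85.6]
ee_rot: [[0.279, 0.677, 0.681], [0.96, -0.196, -0.198], [-0.001, 0.709, -0.705]]
force: [0.2, 1.2, -0.5]
grip_width: 0.165
```

```bash
python3 - <<'E'
from h import *
st()
rel((518.8,353.3,42.1),73.9,-45)
E
```

```text
t 13.7 J [ 44.9  10.9 119.6 -63.2  44.1 106.9] g [519.3 353.8  44. ] z [ 0.681 -0.198 -0.705] x [ 0.279  0.96  -0.001] yaw 73.83 F [ 0.2  1.2 -0.5] M [ 0.04  0.48 -0.01] w 15.7
tcp [478.7 364.9  83.8] rel [ 0.19  0.08 -0.02] [-0.7 -1.4  1.1]
```

Request:
{"method": "drive_tool", "body": {
  "plan": [0,0,0,0,-0.8,0.8,-1,0,0,0,0,-1.4,1.4,-1,0,0,0,0,-1.4,1.4,-1,0,0,0,0,-1.4,1.4,-1]
}}

```text
t: 14.2
ee_pos: [479.3, 365.3, 83.7]
ee_rot: [[0.279, 0.677, 0.681], [0.96, -0.196, -0.199], [-0.001, 0.71, -0.704]]
force: [-0.2, -1.6, 3.2]
grip_width: 0.16
```

```bash
python3 -c "
from h import *
st()"
```

```text
t 14.2 J [ 44.9  11.1 119.6 -63.5  44.  107.1] g [519.5 353.6  42.1] z [ 0.681 -0.199 -0.704] x [ 0.279  0.96  -0.001] yaw 73.81 F [-0.2 -1.6  3.2] M [-0.08 -0.07 -0.21] w 15.2
```

Contact is felt (Fz from about -1.5 to +3.2 N). Opening the fingers, then backing off along the tool axis.

Request:
{"method": "drive_tool", "body": {
  "plan": [0,0,0,0,0,0,-0.35,0,0,0,0,0,0,-0.35,0,0,0,0,0,0,-0.35,0,0,0,0,0,-4,-0.35,0,0,0,0,0,-15,-0.35,0,0,0,0,0,-40,-0.35,0,0,0,0,0,-75,-0.35,0,0,0,0,0,-110,-0.35,0,0,0,0,0,-130,-0.35,0,0,0,0,0,-130,-0.35]
}}

```text
t: 15.45
ee_pos: [390.1, 392.1, 176.3]
ee_rot: [[0.277, 0.677, 0.682], [0.961, -0.196, -0.196], [0.001, 0.71, -0.704]]
force: [0.8, -0.1, 0.2]
grip_width: 0.328
```

```bash
python3 - <<'E'
from h import *
st()
im=arm.get_image("top")[:,:,::-1];j=arm.get_image("side")[:,:,::-1]
a=cv2.resize(im[170:230,250:340],(600,400),interpolation=cv2.INTER_CUBIC);b=cv2.resize(j[165:245,285:325],(200,400),interpolation=cv2.INTER_CUBIC)
cv2.imwrite("pics/m3.png",np.hstack([a,b]))
c=arm.get_calibration("top");print(proj(c,(538.8,422.3,54)),proj(c,(501.8,292.3,42)))
rel((583,119.2,180),10,0);rel((583,119.2,180),190,0)
E
```

```text
t 15.45 J [ 54.5  -1.5 122.  -54.   55.8 101.1] g [430.3 380.5 134.7] z [ 0.682 -0.196 -0.704] x [0.277 0.961 0.001] yaw 73.92 F [ 0.8 -0.1  0.2] M [0.11 0.31 0.05] w 31.1
[275.36532427 199.3656708 ] [326.62907929 213.36912612]
tcp [583.  119.2 239. ] rel [ 40.36 -24.98  60.41] [-207.4  229.4  139.4]
tcp [583.  119.2 239. ] rel [  28.14   45.45 -109.12] [-207.4  229.4  139.4]
```

View pics/m3.png

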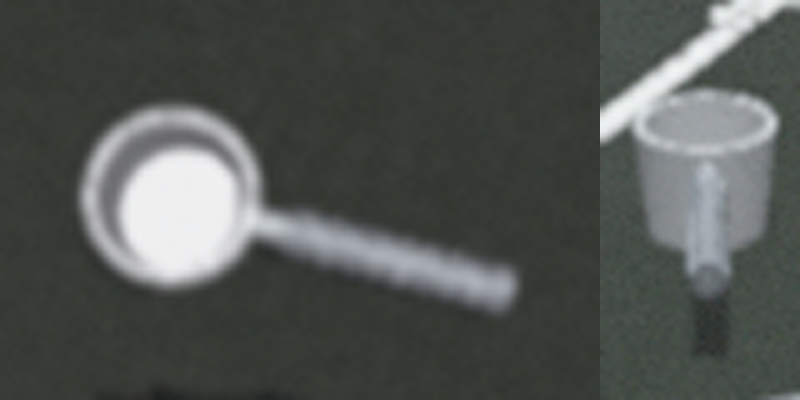

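The dipper stands upright and empty at its old place. Now to the knob.

Request:
{"method": "drive_tool", "body": {
  "plan": [5,0,0,0,8,-8,0,14,0,0,0,22,-22,0,24,0,0,0,36,-36,0,34,0,0,0,46,-46,0,42,0,0,0,52,-52,0,45,0,0,0,53,-53,0,45,0,0,0,53,-53,0]
}}

```text
t: 16.42
ee_pos: [391.4, 390.3, 248.4]
ee_rot: [[0.281, 0.96, 0.001], [0.96, -0.281, -0.004], [-0.004, 0.002, -1.0]]
force: [0.4, 0.3, -0.4]
grip_width: 0.502
```

```bash
python3 - <<'E'
from h import *
st();rel((583,119.2,180),190,0)
E
```

```text
t 16.43 J [ 39.4  -3.3 109.6  -0.2  73.9  55.8] g [391.5 390.  189.4] z [ 0.001 -0.004 -1.   ] x [ 0.281  0.96  -0.004] yaw 73.68 F [ 0.4  0.3 -0.4] M [-0.04 -0.04  0.03] w 47.7
tcp [583.  119.2 239. ] rel [  -0.12    0.27 -116.32] [-206.3  260.1   10.7]
```

Request:
{"method": "drive_tool", "body": {
  "plan": [0,0,-8,-10,13,0,0,0,0,-18,-27,34,1,0,0,0,-28,-46,58,2,0,0,0,-38,-66,84,3,0,0,0,-48,-87,110,4,0,0,0,-58,-107,135,5,0,0,0,-68,-128,161,6,0,0,0,-78,-148,187,7,0,0,0,-88,-168,212,8,0,0,0,-98,-187,236,9,0,0,0,-108,-201,253,10,0,0,0.3,-116.3,-206.3,260,10.7,0]
}}

```text
t: 17.92
ee_pos: [582.6, 119.5, 238.5]
ee_rot: [[-0.984, -0.179, -0.002], [-0.179, 0.984, -0.0], [0.002, 0.0, -1.0]]
force: [1.2, 0.1, 0.0]
grip_width: 0.498
```

```bash
python3 - <<'E'
from h import *
st();rel((583,119.2,77),190,0)
im=arm.get_image("wrist")[:,:,::-1];c=arm.get_calibration("wrist");cv2.imwrite("pics/w2.png",im)
a=np.radians(10);u=np.array([np.cos(a),np.sin(a)])
for d in (-23,0,23): print(proj(c,[*(np.array([583,119.2])+d*u),92]).round(1))
E
```

```text
t 17.93 J [  6.4   2.5 104.7  -0.   72.9 -93.9] g [582.5 119.4 179.5] z [-0.002 -0.    -1.   ] x [-0.984 -0.179  0.002] yaw -169.67 F [1.2 0.1 0. ] M [ 0.13 -0.11 -0.03] w 47.3
tcp [583.  119.2 136. ] rel [ 0.   -0.14  0.33] [ -0.6  -0.3 102.5]
[322.3 183.8]
[322.  213.1]
[321.7 241. ]
```

View pics/w2.png

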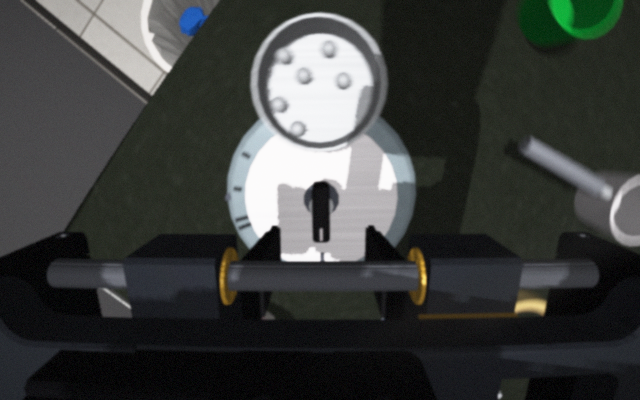

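The knob runs from (322,184) to (321,242) as predicted, and all six balls show in the pan. Descending and gripping.

Request:
{"method": "drive_tool", "body": {
  "plan": [0,0,0.3,-0.6,-0.3,15,0,0,0,0.3,-0.6,-0.3,40,0,0,0,0.3,-0.6,-0.3,70,0,0,0,0.3,-0.6,-0.3,90,0,0,0,0.3,-0.6,-0.3,100,0,0,0,0.3,-0.6,-0.3,102.5,0,0,0,0.3,-0.6,-0.3,102.5,-1,0,0,0.3,-0.6,-0.3,102.5,-1,0,0,0.3,-0.6,-0.3,102.5,-1,0,0,0.3,-0.6,-0.3,102.5,-1,0,0,0.3,-0.6,-0.3,102.5,-1],
  "grip_force": 60
}}

```text
t: 19.35
ee_pos: [583.8, 119.0, 138.3]
ee_rot: [[-0.985, -0.171, 0.001], [-0.171, 0.985, -0.003], [-0.001, -0.003, -1.0]]
force: [0.1, -6.9, 1.0]
grip_width: 0.152
```

```bash
python3 -c "
from h import *
st()"
```

```text
t 19.35 J [  6.4   8.5 108.6  -0.2  62.8 -93.4] g [583.9 118.9  79.3] z [ 0.001 -0.003 -1.   ] x [-0.985 -0.171 -0.001] yaw -170.14 F [ 0.1 -6.9  1. ] M [-1.03 -0.31  0.05] w 14.4
```

Request:
{"method": "drive_tool", "body": {
  "plan": [0,0,1,0,-0.7,0,-1,0,0,3,0,-0.7,0,-1,0,0,7,0,-0.7,0,-1,0,0,12,0,-0.7,0,-1,0,0,17,0,-0.7,0,-1,0,0,22,0,-0.7,0,-1,0,0,27,0,-0.7,0,-1,0,0,32,0,-0.7,0,-1,0,0,37,0,-0.7,0,-1,0,0,42,0,-0.7,0,-1,0,0,46,0,-0.7,0,-1,0,0,48,0,-0.7,0,-1]
}}

```text
t: 20.85
ee_pos: [584.0, 119.4, 138.3]
ee_rot: [[-0.785, 0.619, 0.001], [0.619, 0.785, -0.0], [-0.001, 0.001, -1.0]]
force: [1.4, -5.1, 2.6]
grip_width: 0.15
```

```bash
python3 -c "
from h import *
st()"
```

```text
t 20.85 J [  6.4   8.6 108.6  -0.   62.7 -45.3] g [584.  119.4  79.3] z [ 0.001 -0.    -1.   ] x [-0.785  0.619 -0.001] yaw 141.76 F [ 1.4 -5.1  2.6] M [-0.84 -0.45  0.14] w 14.3
```

Request:
{"method": "drive_tool", "body": {
  "plan": [0,0,2,0,0,0,-1,0,0,6,0,0,0,-1,0,0,10,0,0,0,-1,0,0,14,0,0,0,-1,0,0,18,0,0,0,-1,0,0,21,0,0,0,-1,0,0,23,0,0,0,-1,0,0,24,0,0,0,-1,0,0,24,0,0,0,-1,0,0,24,0,0,0,-1,0,0,24,0,0,0,-1,0,0,24,0,0,0,-1]
}}

```text
t: 22.35
ee_pos: [584.2, 119.6, 138.3]
ee_rot: [[-0.467, 0.884, 0.002], [0.884, 0.467, 0.0], [-0.001, 0.002, -1.0]]
force: [3.6, -4.6, 0.9]
grip_width: 0.148
```

```bash
python3 - <<'E'
from h import *
st()
im=arm.get_image("top")[:,:,::-1];j=arm.get_image("side")[:,:,::-1]
a=cv2.resize(im[130:230,340:440],(400,400),interpolation=cv2.INTER_CUBIC);b=cv2.resize(j[210:310,310:445],(540,400),interpolation=cv2.INTER_CUBIC)
cv2.imwrite("pics/m4.png",np.hstack([a,b])[:,:800])
c=arm.get_calibration("top");q=np.radians(118);p=np.array([583,119,67])+100*np.array([np.cos(q),np.sin(q),0]);print("pan pred",(proj(c,p)-[340,130])*4)
E
```

```text
t 22.35 J [  6.4   8.6 108.6   0.   62.7 -21.4] g [584.3 119.6  79.3] z [ 0.002  0.    -1.   ] x [-0.467  0.884 -0.001] yaw 117.83 F [ 3.6 -4.6  0.9] M [-0.78 -0.55  0.13] w 14.0
pan pred [ 81.59473484 272.52164448]
```

View pics/m4.png

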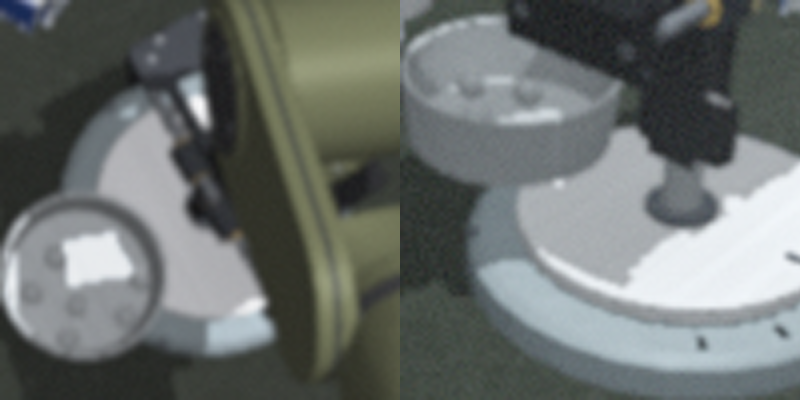

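The table holds at about 72°: the pan centre is at (83,276) against a predicted (82,272), the tool has turned 72.2°, and all six balls are visible in the pan. Handing in.

```bash
python3 -c "
from h import *
st();print(arm.sign_off())"
```

```text
t 22.45 J [  6.4   8.6 108.6  -0.   62.7 -21.4] g [584.3 119.6  79.3] z [ 0.002  0.    -1.   ] x [-0.467  0.884 -0.001] yaw 117.83 F [ 2.6 -5.   1.3] M [-0.76 -0.55  0.08] w 13.7
the job is handed in; nothing more can be done
None
```

I poured all six balls into the pan with the table at home and stood the empty dipper back at its original spot. I then turned the knob clockwise to the third stop and handed in at 22.5 s, still gripping it; the sign-off reports no verdict.

- **Dipper:** after release, the top and side views showed it upright and empty at its old place. I did not look at it again after turning the knob.
- **Knob:** the tool had turned 72.2° from home. The pan centre lay about 1 px from where 72° predicts it, and all six balls were visible in the pan. The grip opening was 14 mm, the width of the bar.
- **Remaining doubts:**
  - The pointer and double mark were hidden by the arm in the last picture, so the stop was judged from the tool angle and the pan position.
  - A side force of about 5 N stayed on the knob from slight off-centring, and one sideways shift did not remove it.
  - I did not measure the tape, hardness block or specimen afterwards. Nothing was planned near them, and no contact was felt.

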